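# Put the spacer boards back in the bindery's thickness gauge

### The job

Put away the thickest and the thinnest of the three green-topped wooden spacer boards: stand each upright in the slot of the three-slot gauge that is made for its thickness, resting fully home on the slot's shoulders and not sticking out past the gauge's ends, and let go of it. Leave the board of middle thickness standing where it is.

Things in the scene. Friction and masses are not known exactly. Their poses are not given: they have to be found in the camera images.
- gauge: Fixed wooden gauge, 130 (x) x 240 (y) x 72 mm tall; origin: centre of underside, z up. Three slots along its x, open at top and both ends, centred at y = +78 (for 36 mm board), 0 (26), -78 mm (16). Each narrows: mouth 23 mm wider than its board, slopes down to z = 54, walls with 3 mm total clearance, red shoulders at z = 24 mm where the board stops; below, a gap 8 mm narrower than the board.
- thick_board: The thickest spacer board, 36 mm thick, 100 mm long and 100 mm tall, plain wood with its top 22 mm painted green; starts standing on its edge on the bench. Origin: centre of its underside; x along its 100 mm length, y across its thickness, z up. About 0.25 kg.
- thin_board: The thinnest spacer board, 16 mm thick, 100 mm long and 100 mm tall, plain wood with its top 22 mm painted green; starts standing on its edge on the bench. Origin: centre of its underside; x along its 100 mm length, y across its thickness, z up. About 0.11 kg.
- middle_board: The board of middle thickness, to be left alone, 26 mm thick, 100 mm long and 100 mm tall, plain wood with its top 22 mm painted green; starts standing on its edge on the bench. Origin: centre of its underside; x along its 100 mm length, y across its thickness, z up.
Not all that is in view belongs to the job. What is shaped like the thick_board but blue is not meant.

How it is judged (in metres and radians):
At the end, for the whole second after the job is handed in: Thickest board in the wide slot, thinnest in the narrow: underside 18 to 30 mm above the gauge's, upright and along the slot within 10 degrees, within 7 mm of the slot's centre plane and 18 mm of mid-length, at rest. Middle board upright, within 30 mm of its start (x of thick_board in the frame of gauge between -0.018 and 0.018 m and y of thick_board in the frame of gauge between 0.071 and 0.085 m and z of thick_board in the frame of gauge between 0.018 and 0.03 m and angle between each of thick_board, thin_board, middle_board's own z axis and vertical below 0.17 rad and angle between the x axis of each of thick_board, thin_board and the x axis of gauge, either way round below 0.17 rad and linear speed of each of thick_board, thin_board below 0.02 m/s and x of thin_board in the frame of gauge between -0.018 and 0.018 m and y of thin_board in the frame of gauge between -0.085 and -0.071 m and z of thin_board in the frame of gauge between 0.018 and 0.03 m and distance of middle_board from where it was at the start of the episode below 0.03 m); the robot touches nothing.
It fails at once if the board of middle thickness is knocked over or moved by 30 mm or more (distance of middle_board from where it was at the start of the episode above 0.03 m or angle between middle_board's own z axis and vertical above 0.3 rad).
It also fails if it takes over 64 s, if anything falls off the work surface, if the arm or the gripper's body presses on something with over 40 N, if the wrist force passes 120 N, or if a joint passes its speed limit or range.

### The arm

A 6-joint arm with a two-finger parallel gripper is mounted at the origin on the work surface. World frame = base frame: x ahead of the robot, y to its left, z up, the work surface at z = 0. Lengths are in mm, angles in rad, forces in N, time in s.
With the tool pointing down it reaches from about 350 to 875 mm from the base axis. Payload 4.2 kg.
Tool frame: the origin (TCP) lies at the very end of the fingers, on their centre line; the grasp point (between the pads) lies 19 mm behind it; z points along the fingers, y is the line along which they close (so a half turn about z gives the same grasp; the last joint's range is limited). The gripper opens to 85 mm and grips with 20 to 120 N. Pads are 22 mm wide; open, the fingers measure 114 mm over their backs; the gripper's body (76 mm by 85 mm) begins 54 mm behind the grasp point. The pads swing forward as they close: fully open they stand 13 mm farther back than shut.
Start: joints at [-1.036, 0.385, 0.008, 0, -1.194, -0.259], TCP at [170.214, -601.354, 231.312] pointing down, gripper open.
Joint ranges: [-3.14, 3.14], [-1.21, 2.06], [-1.07, 1.41], [-3.16, 2.05], [-2.99, -0.16], [-3.1, 3.1]. Speed limits (rad/s): [2.79, 2.79, 3.14, 3.14, 3.14, 3.14].

### API

Orientations are given as a unit quaternion [x, y, z, w].
In Python, from bench import read_state, get_image, camera_model, job_done gives the robot as it stands.
- The arm moves only by the shell command python3 -m handwheel 'ROWS'. ROWS is JSON, a list of rows, each a list of 7 numbers: the shift along the tool's x, y, z in m, then the turn, a rotation vector about the tool's x, y, z in rad, then the gripper's target within -1 to 1 (fully open at 1, half-way at 0, shut at -1). In form: [[dx, dy, dz, wx, wy, wz, jaw], ...]. A call has 1 to 10 rows; each row is the pose to reach, as a shift and turn from the pose commanded when the call began, along the tool's axes at that moment; what a row does not reach only later rows make up. A row lasts 1/8 s, in which the tool goes at most 62.5 mm and 10.7 degrees, less where a joint would pass 70% of its speed; a pose out of reach is approached as far as the arm can. A call with a gripper value outside its range is refused whole. The fingers move at their own pace and stop on an object; the grip force is fixed at half the most. Time passes only in rows, so rows that repeat a pose let the fingers close. It gives the time, the measured TCP pose, the force, the opening and the grip force at its end, in the units of the state.
- read_state(): the state, without advancing time (a new reading comes with each control period).
- get_image(name): name is "side" or "top"; returns (picture, depth): 400x640x3 uint8, blue, green, red; 400x640 float32, mm along the optical axis (not along the pixel's ray), 0 where there is no reading.
- camera_model(name): a dict with "K" (3x3 intrinsics, pixels), "rvec" (rotation vector, rad) and "tvec" (3), from world to camera coordinates, as OpenCV has them. Camera axes: x right, y down, z forward; pixel columns grow to the right and rows downward; lengths in mm; the calibration is good to about 2 mm. A picture is of the moment at which its call begins. camera_model takes no time and is no camera call.
- job_done(): hands the job in; it is judged then, once.
The state is a dict: "clock": time; "joints": joint angles; "joint_vel": joint speeds; "joint_efforts": joint torques, N m; "position": TCP position; "ee_rot": TCP orientation; "contact_force": force on the tool from outside, world axes, zero at the start; "wrist_torque": the same for the moment, N m; "gripper_width": finger opening in mm; "grasp_force": force on a finger pad.
Only numpy, scipy, OpenCV 4.12 (cv2) and the standard library are available. Lean on these libraries where they do the work, as an engineer would, in place of code of your own. Each camera call takes 0.05 s, during which the arm holds its last target. There are 200 camera calls.

## Working session

There is one attempt and no reset: what is moved stays moved. The work goes in short steps, Python scripts to look and compute and a shell command to move; the robot and the scene stay as the last step left them, time stands still between calls to the robot, and variables do not carry over. Pictures are saved under pics/ and viewed, at most 10 in all, crops included, and the job is handed in when it is done.

```bash
mkdir -p pics; cat > h.py <<'E'
import numpy as np, cv2
from bench import *
def cloud(name):
    im,d=get_image(name); m=camera_model(name)
    K=np.array(m["K"]);R=cv2.Rodrigues(np.array(m["rvec"],float))[0];t=np.array(m["tvec"],float).ravel()
    v,u=np.mgrid[:400,:640]
    p=np.stack([(u-K[0,2])/K[0,0]*d,(v-K[1,2])/K[1,1]*d,d],-1)
    w=(p-t)@R
    w[d==0]=np.nan
    return im,d,w
E
python3 - <<'E'
from h import *
for n in("top","side"):
    im,d,w=cloud(n); cv2.imwrite(f"pics/{n}1.png",im); np.savez(f"{n}1.npz",im=im,w=w)
    hsv=cv2.cvtColor(im,cv2.COLOR_BGR2HSV)
    for cn,lo,hi in(("green",(40,70,40),(85,255,255)),("blue",(95,90,40),(130,255,255)),("red",(0,130,60),(8,255,255))):
        m=cv2.inRange(hsv,lo,hi); k,l,s,c=cv2.connectedComponentsWithStats(m)
        for i in range(1,k):
            if s[i,4]>40:
                q=w[l==i]; q=q[~np.isnan(q[:,0])]
                if not len(q): continue
                zt=np.percentile(q[:,2],90); top=q[q[:,2]>zt-6]
                r=cv2.minAreaRect(top[:,:2].astype(np.float32))
                print(n,cn,s[i],c[i].round(),"z",zt.round(1),[np.round(x,1) for x in r])
print(read_state())
E
```

```text
top green [203  58  99  16 566] [253.  65.] z 51.9 [array([761.4,  40.4]), array([188.6,   3.1]), np.float64(83.9)]
top green [349  94  23  58 866] [360. 123.] z 101.6 [array([ 627.6, -156.6]), array([ 26.1, 100. ]), np.float64(78.8)]
top green [447 154  31  55 667] [462. 181.] z 101.5 [array([ 518.9, -336. ]), array([ 16.8, 100.7]), np.float64(64.4)]
top green [ 331  183   27   59 1244] [344. 212.] z 101.6 [array([ 467.8, -122.1]), array([99.7, 36.3]), np.float64(3.7)]
top blue [ 272  253   55   57 1283] [299. 281.] z 101.8 [array([351.5, -41.1]), array([35.9, 97.7]), np.float64(43.7)]
top red [149 136   8  68 274] [153. 170.] z 25.3 [array([564.6, 234. ]), array([  7.2, 128.2]), np.float64(87.5)]
top red [194 137   7  68 268] [197. 171.] z 25.5 [array([561.1, 151.1]), array([  6.8, 128.7]), np.float64(87.5)]
top red [237 138   7  67 248] [240. 171.] z 25.9 [array([557.4,  68.3]), array([  6.7, 129.2]), np.float64(87.5)]
side green [346 105  33  26 367] [362. 117.] z 101.8 [array([ 518.4, -335.4]), array([ 19.5, 100. ]), np.float64(63.8)]
side green [273 138  41  27 576] [293. 151.]
[... 794 characters left out ...]
nts': array([-1.03640066e+00,  3.85460784e-01,  6.74621453e-03, -4.10277012e-04,
       -1.19403106e+00, -2.58614397e-01]), 'joint_vel': array([ 0.00141552, -0.00159234,  0.00206004,  0.00185294,  0.00010276,
        0.00106862]), 'joint_efforts': array([-3.79436096e-04, -3.93319094e+01,  1.88929760e+01,  4.19793740e+00,
       -2.55421452e-03,  5.96507846e-06]), 'position': array([ 170.05553019, -600.86308828,  230.33968464]), 'ee_rot': array([-1.37379068e-01,  9.90518049e-01,  9.72673954e-04, -2.00524735e-04]), 'contact_force': array([0.25354942, 1.04888652, 0.27815582]), 'wrist_torque': array([-0.01156439, -0.03798564,  0.00380692]), 'grasp_force': 0.0, 'gripper_width': 85.34331402145098}
```

View pics/top1.png

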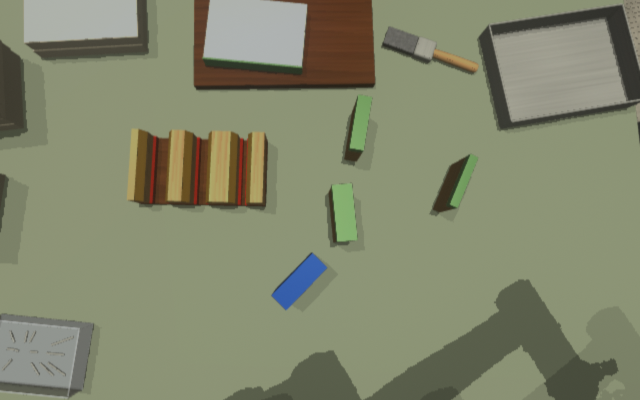

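View pics/side1.png

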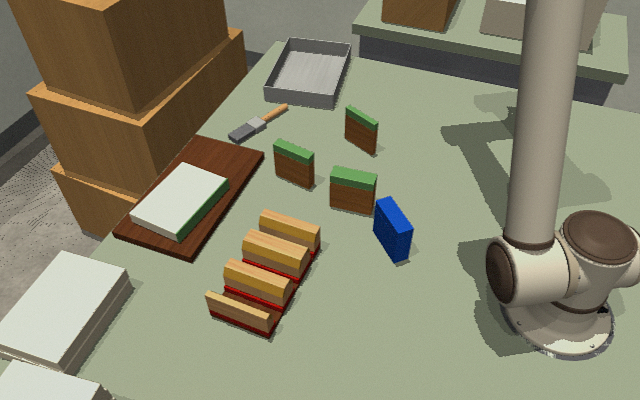

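The top view shows the thick board at (344,212), the middle at (360,123), the thin at (462,181) and the gauge at (197,168). The side view agrees. The blue board and the green-edged book are decoys. Next I need the gauge's exact pose and which end has the wide slot.

```bash
cat >> h.py <<'E'
from scipy.spatial.transform import Rotation as Ro
def go(pos,yaw,cmd=None):
    """rows needed from commanded (or measured) pose to TCP pos, tool y along yaw(deg), tool down"""
    s=read_state(); p0,R0=(s["position"],Ro.from_quat(s["ee_rot"])) if cmd is None else (np.array(cmd[0]),yawR(cmd[1]))
    best=min((yawR(yaw+k) for k in(0,180)),key=lambda R:(R0.inv()*R).magnitude())
    print("meas",s["clock"],s["position"].round(1),"yaw",np.degrees(np.arctan2(*Ro.from_quat(s["ee_rot"]).as_matrix()[[1,0],1])).round(1),"F",s["contact_force"].round(1),"w",round(s["gripper_width"],1),"g",round(s["grasp_force"],1),"j6",s["joints"][5].round(2))
    print("shift",R0.inv().apply(np.array(pos)-p0).round(1),"turn",(R0.inv()*best).as_rotvec().round(3))
def yawR(d):
    a=np.radians(d); y=np.array([np.cos(a),np.sin(a),0]); z=np.array([0,0,-1.]); x=np.cross(y,z)
    return Ro.from_matrix(np.stack([x,y,z],1))
E
python3 - <<'E'
from h import *
for n in("top","side"):
    w=np.load(n+"1.npz")["w"].reshape(-1,3); 
    q=w[(abs(w[:,0]-561)<80)&(abs(w[:,1]-151)<135)]
    t=q[(q[:,2]>69)&(q[:,2]<78)]
    r=cv2.minAreaRect(t[:,:2].astype(np.float32)); print(n,r)
    c=np.array(r[0]); a=np.radians(-2.5); 
    X=np.array([np.cos(a),np.sin(a)]);Y=np.array([-X[1],X[0]])
    y=(t[:,:2]-c)@Y; x=(t[:,:2]-c)@X; y.sort()
    g=np.where(np.diff(y)>5)[0]; print("x",x.min(),x.max(),"ribs",[ (s[0].round(1),s[-1].round(1)) for s in np.split(y,g+1)])
    z=w[(abs(w[:,0]-561)<50)]; 
go([467.9,-122.3,62],3.9+90); go([518.7,-335.7,62],64.2)
E
```

```text
top ((560.9601440429688, 139.817626953125), (240.88262939453125, 130.5758056640625), 87.5306625366211)
x -65.2751007883499 65.34319943187809 ribs [(np.float64(-120.5), np.float64(-95.2)), (np.float64(-61.6), np.float64(-23.0)), (np.float64(21.1), np.float64(50.5)), (np.float64(102.9), np.float64(120.5))]
side ((561.1244506835938, 138.30148315429688), (243.15045166015625, 131.5771026611328), 87.40887451171875)
x -65.94354737079533 65.74585595784336 ribs [(np.float64(-121.5), np.float64(-91.3)), (np.float64(-60.4), np.float64(-17.2)), (np.float64(23.5), np.float64(54.4)), (np.float64(105.9), np.float64(121.6))]
meas 0.1 [ 170.1 -600.9  230.3] yaw 105.8 F [0.3 1.  0.3] w 85.3 g 0.0 j6 -0.26
shift [-416.9  379.1  169. ] turn [ 0.002 -0.     0.208]
meas 0.1 [ 170.1 -600.9  230.3] yaw 105.8 F [0.3 1.  0.3] w 85.3 g 0.0 j6 -0.26
shift [-407.7  159.9  168.6] turn [ 0.002 -0.001  0.726]
```

```bash
python3 -m handwheel '[[-0.408,0.160,0.08,0,0,0.726,1],[-0.408,0.160,0.08,0,0,0.726,1],[-0.408,0.160,0.08,0,0,0.726,1],[-0.408,0.160,0.08,0,0,0.726,1],[-0.408,0.160,0.08,0,0,0.726,1],[-0.408,0.160,0.08,0,0,0.726,1],[-0.408,0.160,0.08,0,0,0.726,1],[-0.408,0.160,0.08,0,0,0.726,1],[-0.408,0.160,0.08,0,0,0.726,1],[-0.408,0.160,0.08,0,0,0.726,1]]'
python3 -c "
from h import *
go([518.7,-335.7,62],64.2)"
```

```text
clock: 1.35
position: [518.4, -336.9, 151.3]
ee_rot: [0.224, 0.975, -0.0, -0.0]
contact_force: [-0.4, 0.4, -0.3]
gripper_width: 85.8
grasp_force: 0.0
meas 1.35 [ 518.4 -336.9  151.3] yaw 64.2 F [-0.4  0.4 -0.3] w 85.8 g 0.0 j6 -1.71
shift [ 0.2  1.2 89.3] turn [-0.    -0.001 -0.001]
```

```bash
python3 -m handwheel '[[0,0.001,0.05,0,0,0,1],[0,0.001,0.089,0,0,0,1],[0,0.001,0.089,0,0,0,1],[0,0.001,0.089,0,0,0,-1],[0,0.001,0.089,0,0,0,-1],[0,0.001,0.089,0,0,0,-1],[0,0.001,0.089,0,0,0,-1],[0,0.001,0.089,0,0,0,-1],[0,0.001,0.089,0,0,0,-1],[0,0.001,0.089,0,0,0,-1]]'
python3 -c "
from h import *
go([518.7,-335.7,225],64.2)"
```

```text
clock: 2.6
position: [520.1, -335.6, 63.3]
ee_rot: [0.223, 0.975, -0.0, 0.001]
contact_force: [-0.7, 0.1, 5.8]
gripper_width: 15.4
grasp_force: 59.3
meas 2.6 [ 520.1 -335.6   63.3] yaw 64.2 F [-0.7  0.1  5.8] w 15.4 g 59.3 j6 -1.71
shift [   1.    -0.8 -161.7] turn [-0.     0.001  0.001]
```

```bash
python3 -m handwheel '[[0,0,-0.03,0,0,0,-1],[0,0,-0.07,0,0,0,-1],[0,0,-0.11,0,0,0,-1],[0,0,-0.15,0,0,0,-1],[0,0,-0.16,0,0,0,-1],[0,0,-0.16,0,0,0,-1]]'
python3 -c "
from h import *
go([557.6,61.5,225],87.5)"
```

```text
clock: 3.35
position: [519.4, -335.0, 221.5]
ee_rot: [0.223, 0.975, 0.0, -0.0]
contact_force: [-0.5, -0.2, -2.2]
gripper_width: 14.9
grasp_force: 58.5
meas 3.35 [ 519.4 -335.   221.5] yaw 64.2 F [-0.5 -0.2 -2.2] w 14.9 g 58.5 j6 -1.71
shift [138.2 373.6  -3. ] turn [ 0.001 -0.001 -0.407]
```

```bash
python3 -m handwheel '[[0.017,0.047,0,0,0,-0.05,-1],[0.035,0.093,0,0,0,-0.1,-1],[0.052,0.14,0,0,0,-0.15,-1],[0.069,0.187,0,0,0,-0.2,-1],[0.086,0.233,0,0,0,-0.25,-1],[0.104,0.28,0,0,0,-0.31,-1],[0.121,0.327,0,0,0,-0.36,-1],[0.138,0.3735,0,0,0,-0.407,-1],[0.138,0.3735,0,0,0,-0.407,-1],[0.138,0.3735,0,0,0,-0.407,-1]]'
python3 - <<'E'
from h import *
go([557.6,61.5,87],87.5)
for n in("top","side"):
    im,d,w=cloud(n); cv2.imwrite(f"pics/{n}2.png",im)
    hsv=cv2.cvtColor(im,cv2.COLOR_BGR2HSV); m=cv2.inRange(hsv,(40,70,40),(85,255,255))>0
    m&=(abs(w[...,0]-558)<80)&(abs(w[...,1]-61)<60)&(w[...,2]>120)
    q=w[m]; print(n,len(q))
    if len(q)>20:
        print(np.percentile(q[:,2],[5,95]).round(1)); zt=np.percentile(q[:,2],95);print(cv2.minAreaRect(q[q[:,2]>zt-7][:,:2].astype(np.float32)))
        print("min/max",q.min(0).round(1),q.max(0).round(1))
E
```

```text
clock: 4.6
position: [556.9, 60.8, 220.3]
ee_rot: [0.022, 1.0, -0.001, -0.002]
contact_force: [-0.2, -0.3, -2.5]
gripper_width: 15.7
grasp_force: 59.0
meas 4.6 [556.9  60.8 220.3] yaw 87.5 F [-0.2 -0.3 -2.5] w 15.7 g 59.0 j6 -2.01
shift [ -1.2   0.9 133.2] turn [-0.001 -0.004  0.001]
top 422
[242.9 258.8]
((542.74755859375, 50.594573974609375), (31.193647384643555, 80.3809585571289), 63.0760498046875)
min/max [505.5  18.5 239.1] [571.5  69.5 474.9]
side 379
[238.2 266.2]
((541.3858642578125, 71.12625122070312), (98.66020965576172, 44.486663818359375), 69.107421875)
min/max [504.9  17.1 234.2] [605.1 113.9 318.2]
```

View pics/side2.png

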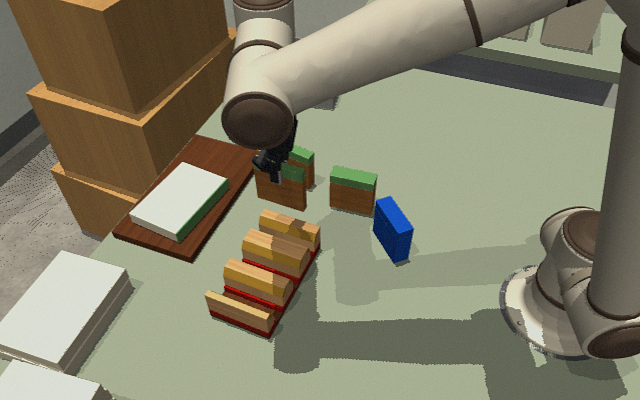

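The board hangs level from the jaws at (280,185), over the narrow slot. I'll lower it.

```bash
python3 -m handwheel '[[-0.001,0.001,0.03,0,0,0,-1],[-0.001,0.001,0.06,0,0,0,-1],[-0.001,0.001,0.075,0,0,0,-1],[-0.001,0.001,0.085,0,0,0,-1],[-0.001,0.001,0.09,0,0,0,-1],[-0.001,0.001,0.095,0,0,0,-1],[-0.001,0.001,0.1,0,0,0,-1],[-0.001,0.001,0.105,0,0,0,-1],[-0.001,0.001,0.11,0,0,0,-1],[-0.001,0.001,0.11,0,0,0,-1]]'
python3 -c "
from h import *
go([557.6,61.5,87],87.5)"
```

```text
clock: 5.95
position: [558.7, 61.8, 111.8]
ee_rot: [0.022, 1.0, -0.0, -0.0]
contact_force: [-0.1, 0.1, -0.6]
gripper_width: 15.6
grasp_force: 59.0
meas 5.95 [558.7  61.8 111.8] yaw 87.5 F [-0.1  0.1 -0.6] w 15.6 g 59.0 j6 -2.01
shift [ 1.1 -0.4 24.8] turn [-0.    -0.001  0.   ]
```

```bash
python3 -m handwheel '[[0,0,0.005,0,0,0,-1],[0,0,0.01,0,0,0,-1],[0,0,0.015,0,0,0,-1],[0,0,0.019,0,0,0,-1],[0,0,0.022,0,0,0,-1],[0,0,0.024,0,0,0,-1],[0,0,0.025,0,0,0,-1],[0,0,0.025,0,0,0,-1]]'
```

```text
clock: 6.95
position: [559.1, 61.9, 87.5]
ee_rot: [0.022, 1.0, 0.0, 0.0]
contact_force: [-0.8, 0.4, -1.2]
gripper_width: 15.5
grasp_force: 59.1
```

```bash
python3 -m handwheel '[[0,0,0.001,0,0,0,-1],[0,0,0.002,0,0,0,-1],[0,0,0.002,0,0,0,-1]]'
```

```text
clock: 7.32
position: [559.2, 61.9, 87.3]
ee_rot: [0.021, 1.0, -0.0, 0.001]
contact_force: [-4.3, 0.7, 9.6]
gripper_width: 15.5
grasp_force: 60.7
```

Upward force shows that it is seated. I'll release and lift.

```bash
python3 -m handwheel '[[0,0,-0.001,0,0,0,1],[0,0,-0.001,0,0,0,1],[0,0,-0.001,0,0,0,1],[0,0,-0.001,0,0,0,1],[0,0,-0.001,0,0,0,1],[0,0,-0.05,0,0,0,1],[0,0,-0.1,0,0,0,1],[0,0,-0.12,0,0,0,1],[0,0,-0.12,0,0,0,1],[0,0,-0.12,0,0,0,1]]'
python3 -c "
from h import *
go([467.9,-122.3,62],93.8)"
```

```text
clock: 8.57
position: [558.1, 61.7, 203.8]
ee_rot: [0.022, 1.0, -0.0, -0.001]
contact_force: [-0.0, -0.7, -0.5]
gripper_width: 85.8
grasp_force: 0.0
meas 8.575 [558.1  61.7 203.8] yaw 87.5 F [-0.  -0.7 -0.5] w 85.8 g 0.0 j6 -2.01
shift [  81.7 -187.7  142.1] turn [-0.    -0.003 -0.11 ]
```

```bash
python3 -m handwheel '[[0.022,-0.05,0,0,0,-0.03,1],[0.044,-0.1,0,0,0,-0.06,1],[0.066,-0.15,0.02,0,0,-0.09,1],[0.082,-0.188,0.04,0,0,-0.11,1],[0.082,-0.188,0.04,0,0,-0.11,1],[0.082,-0.188,0.04,0,0,-0.11,1],[0.082,-0.188,0.04,0,0,-0.11,1]]'
python3 - <<'E'
from h import *
go([467.9,-122.3,62],93.8)
im,d,w=cloud("top"); im2,d2,w2=cloud("side"); cv2.imwrite("pics/both3.png",np.hstack([im[100:400,100:480],im2[100:350,150:450].repeat(1,0) if 0 else cv2.resize(im2[100:350,150:450],(360,300))]))
hsv=cv2.cvtColor(im,cv2.COLOR_BGR2HSV); m=(cv2.inRange(hsv,(40,70,40),(85,255,255))>0)&(abs(w[...,0]-558)<80)&(abs(w[...,1]-61)<50)
q=w[m];zt=np.percentile(q[:,2],90);print(zt,cv2.minAreaRect(q[q[:,2]>zt-6][:,:2].astype(np.float32)))
E
```

```text
clock: 9.45
position: [469.7, -121.7, 165.4]
ee_rot: [-0.034, 0.999, -0.0, 0.0]
contact_force: [0.3, -0.4, 0.4]
gripper_width: 85.1
grasp_force: 0.0
meas 9.45 [ 469.7 -121.7  165.4] yaw 93.9 F [ 0.3 -0.4  0.4] w 85.1 g 0.0 j6 -1.58
shift [  1.9  -0.5 103.4] turn [-0.     0.     0.002]
125.5239318983154 ((598.5514526367188, 59.13279724121094), (15.888253211975098, 17.702516555786133), 88.4442138671875)
```

View pics/both3.png

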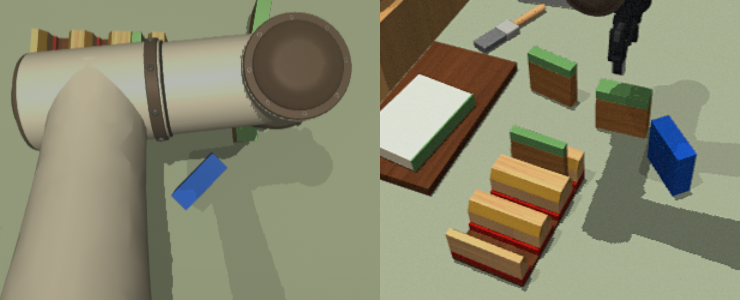

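The thin board stands upright in the narrow slot at crop (540,145), with its top at 125 mm, so it is home. The gripper hangs above the thick board at (620,100). I'll descend and grasp.

```bash
python3 -m handwheel '[[0.001,-0.0005,0.05,0,0,0,1],[0.001,-0.0005,0.1,0,0,0,1],[0.001,-0.0005,0.103,0,0,0,1],[0.001,-0.0005,0.103,0,0,0,1],[0.001,-0.0005,0.103,0,0,0,-1],[0.001,-0.0005,0.103,0,0,0,-1],[0.001,-0.0005,0.103,0,0,0,-1],[0.001,-0.0005,0.103,0,0,0,-1],[0.001,-0.0005,0.103,0,0,0,-1],[0.001,-0.0005,0.103,0,0,0,-1]]'
python3 -m handwheel '[[0,0,-0.03,0,0,0,-1],[0,0,-0.07,0,0,0,-1],[0,0,-0.11,0,0,0,-1],[0,0,-0.15,0,0,0,-1],[0,0,-0.16,0,0,0,-1],[0,0,-0.16,0,0,0,-1],[0,0,-0.16,0,0,0,-1]]'
python3 -c "
from h import *
go([564.4,217.4,225],87.5)"
```

```text
clock: 10.8
position: [468.6, -122.9, 63.4]
ee_rot: [-0.034, 0.999, -0.0, 0.001]
contact_force: [-1.3, 1.4, 7.2]
gripper_width: 35.2
grasp_force: 60.0
clock: 11.68
position: [466.6, -122.8, 220.2]
ee_rot: [-0.033, 0.999, 0.0, -0.002]
contact_force: [0.2, -1.2, -2.7]
gripper_width: 35.2
grasp_force: 61.0
meas 11.675 [ 466.6 -122.8  220.2] yaw 93.8 F [ 0.2 -1.2 -2.7] w 35.2 g 61.0 j6 -1.58
shift [-120.1  333.    -5.1] turn [ 0.001 -0.004  0.11 ]
```

```bash
python3 -m handwheel '[[-0.017,0.047,0,0,0,0.015,-1],[-0.034,0.095,0,0,0,0.03,-1],[-0.051,0.142,0,0,0,0.045,-1],[-0.068,0.19,0,0,0,0.06,-1],[-0.085,0.237,0,0,0,0.08,-1],[-0.102,0.285,0,0,0,0.095,-1],[-0.12,0.333,0,0,0,0.11,-1],[-0.12,0.333,0,0,0,0.11,-1],[-0.12,0.333,0,0,0,0.11,-1],[-0.12,0.333,0,0,0,0.11,-1]]'
python3 -c "
from h import *
go([564.4,217.4,87],87.5)"
```

```text
clock: 12.92
position: [565.0, 216.1, 221.6]
ee_rot: [0.022, 1.0, -0.001, -0.001]
contact_force: [-0.4, -0.2, -3.0]
gripper_width: 35.5
grasp_force: 61.7
meas 12.925 [565.  216.1 221.6] yaw 87.5 F [-0.4 -0.2 -3. ] w 35.5 g 61.7 j6 -2.25
shift [  0.5   1.4 134.6] turn [-0.001 -0.001 -0.001]
```

```bash
python3 -m handwheel '[[0,0.001,0.03,0,0,0,-1],[0,0.001,0.06,0,0,0,-1],[0,0.001,0.075,0,0,0,-1],[0,0.001,0.085,0,0,0,-1],[0,0.001,0.09,0,0,0,-1],[0,0.001,0.095,0,0,0,-1],[0,0.001,0.1,0,0,0,-1],[0,0.001,0.105,0,0,0,-1],[0,0.001,0.11,0,0,0,-1],[0,0.001,0.11,0,0,0,-1]]'
python3 -c "
from h import *
go([564.4,217.4,87],87.5)"
```

```text
clock: 14.18
position: [565.2, 218.2, 111.7]
ee_rot: [0.022, 1.0, -0.0, -0.0]
contact_force: [0.1, 0.9, -1.8]
gripper_width: 35.7
grasp_force: 61.6
meas 14.175 [565.2 218.2 111.7] yaw 87.5 F [ 0.1  0.9 -1.8] w 35.7 g 61.6 j6 -2.25
shift [ 0.8 -0.8 24.7] turn [-0.001 -0.001  0.   ]
```

```bash
python3 -m handwheel '[[0,0,0.005,0,0,0,-1],[0,0,0.01,0,0,0,-1],[0,0,0.015,0,0,0,-1],[0,0,0.019,0,0,0,-1],[0,0,0.022,0,0,0,-1],[0,0,0.024,0,0,0,-1],[0,0,0.025,0,0,0,-1],[0,0,0.026,0,0,0,-1],[0,0,0.026,0,0,0,-1]]'
```

```text
clock: 15.3
position: [565.5, 218.3, 87.5]
ee_rot: [0.021, 1.0, 0.0, 0.0]
contact_force: [-3.7, -0.8, 6.0]
gripper_width: 35.5
grasp_force: 62.6
```

Seated. I'll release, lift and move clear so both cameras can see.

```bash
python3 -m handwheel '[[0,0,-0.001,0,0,0,1],[0,0,-0.001,0,0,0,1],[0,0,-0.001,0,0,0,1],[0,0,-0.001,0,0,0,1],[0,0,-0.001,0,0,0,1],[0,0,-0.05,0,0,0,1],[0,0,-0.1,0,0,0,1],[0,0,-0.14,0,0,0,1],[0,0,-0.16,0,0,0,1],[0,0,-0.16,0,0,0,1]]'
python3 -m handwheel '[[0,0.06,-0.16,0,0,0,1],[0.05,0.12,-0.16,0,0,0,1],[0.1,0.16,-0.16,0,0,0,1],[0.14,0.2,-0.16,0,0,0,1],[0.14,0.24,-0.16,0,0,0,1],[0.14,0.26,-0.16,0,0,0,1],[0.14,0.26,-0.16,0,0,0,1],[0.14,0.26,-0.16,0,0,0,1]]'
python3 - <<'E'
from h import *
a=np.radians(-2.5); c=np.array([561,139.5]); M=np.array([[np.cos(a),np.sin(a)],[-np.sin(a),np.cos(a)]])
ims=[]
for n in("top","side"):
    im,d,w=cloud(n); ims.append(im[50:350,100:480])
    m=cv2.inRange(cv2.cvtColor(im,cv2.COLOR_BGR2HSV),(40,70,40),(85,255,255)); k,l,s,_=cv2.connectedComponentsWithStats(m)
    for i in range(1,k):
        if s[i,4]<80: continue
        q=w[l==i]; q=q[~np.isnan(q[:,0])]; zt=np.percentile(q[:,2],90); r=cv2.minAreaRect(q[q[:,2]>zt-6][:,:2].astype(np.float32))
        print(n,zt.round(1),np.round(r[0],1),np.round(r[1],1),round(r[2],1),"gauge",(M@(np.array(r[0])-c)).round(1))
cv2.imwrite("pics/b4.png",np.hstack(ims))
E
```

```text
clock: 16.55
position: [566.2, 218.7, 248.2]
ee_rot: [0.022, 1.0, 0.001, 0.002]
contact_force: [-1.6, 0.4, 0.2]
gripper_width: 85.3
grasp_force: 0.0
clock: 17.55
position: [436.7, 484.2, 404.3]
ee_rot: [0.021, 1.0, -0.002, -0.001]
contact_force: [1.0, 0.2, 0.4]
gripper_width: 85.6
grasp_force: 0.0
top 52.1 [761.3  40.1] [188.    3.2] 83.8 gauge [204.4 -90.6]
top 101.4 [ 627.9 -156.7] [ 26.1 100.6] 78.9 gauge [  79.8 -293. ]
top 125.3 [564.7 218.6] [ 37.3 100.2] 87.7 gauge [ 0.2 79.2]
top 125.3 [557.8  61. ] [16.5 99.7] 87.7 gauge [  0.2 -78.5]
side 102.7 [459.9 151.9] [ 71.1 779.2] 26.9 gauge [-101.5    8. ]
```

View pics/b4.png

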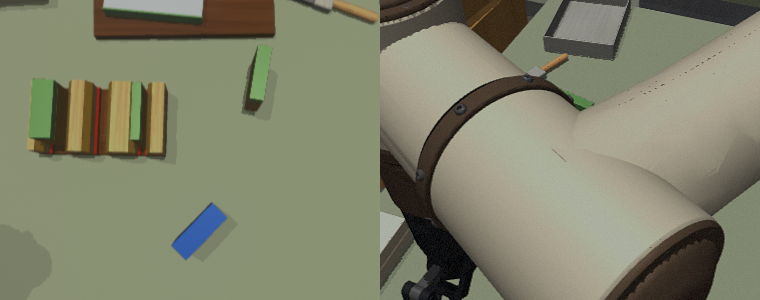

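The top view shows the thick board at crop (43,108) in the wide slot and the thin one at (136,110) in the narrow slot. Both tops are at 125 mm and both are centred within about 1.5 mm. The middle board has not moved, and the arm is clear.

```bash
python3 -c "
from bench import *
print(job_done())"
```

```text
the job is handed in; nothing more can be done
None
```

The thickest and thinnest boards are standing fully home in their gauge slots and released, the middle board is untouched, and the job was handed in at about 17.6 s; no verdict was returned.

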